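# Feed a brass bar to the length stop and tighten the clamp knobs

## Robot

A 6-joint arm with a two-finger parallel gripper is mounted at the origin on the work surface. World frame = base frame: x ahead of the robot, y to its left, z up, the work surface at z = 0. Lengths are in m, angles in degrees, forces in N, time in s.
With the tool pointing down it reaches from about 0.3 to 0.75 m from the base axis. Payload 8.5 kg.
Tool frame: the origin (TCP) lies at the very end of the fingers, on their centre line; the grasp point (between the pads) lies 19 mm behind it; z points along the fingers, y is the line along which they close (so a half turn about z gives the same grasp; the last joint's range is limited). The gripper opens to 85 mm and grips with 20 to 120 N. Pads are 22 mm wide; open, the fingers measure 114 mm over their backs; the gripper's body (76 mm by 85 mm) begins 54 mm behind the grasp point. The pads swing forward as they close: fully open they stand 13 mm farther back than shut.
Start: joints at [-77.653, 21.807, 74.336, -0, 83.858, -12.336], TCP at [0.23, -0.5, 0.231] pointing down, gripper open.
Joint ranges: [-178.18, 178.18], [-50.72, 133.34], [12.68, 142.11], [-81.47, 261.47], [9.98, 163.14], [-165.26, 165.26]. Speed limits (degrees/s): [136.94, 136.94, 180, 180, 180, 180].

## Interface

Orientations are given as a 3x3 rotation matrix whose columns are the frame's x, y, z axes.
In Python, from rig import env gives the robot as it stands.
- The arm moves only by the tool move_arm, never from a script. Its argument "plan" is a list of rows, each a list of 7 numbers: the turn, a rotation vector about the tool's x, y, z in degrees, then the shift along the tool's x, y, z in cm, then the gripper command: -1 is shut, 1 is fully open, values between are in proportion. In form: [[ax, ay, az, tx, ty, tz, jaw], ...]. A call has 1 to 5 rows; each row is the pose to reach, as a shift and turn from the pose commanded when the call began, along the tool's axes at that moment; what a row does not reach only later rows make up. A row lasts 1/10 s, in which the tool goes at most 50 mm and 8.59 degrees, less where a joint would pass 70% of its speed; a pose out of reach is approached as far as the arm can. A call with a gripper value outside its range is refused whole. The fingers move at their own pace and stop on an object; "squeeze" is the grip in N (left out, the last holds). Time passes only in rows, so rows that repeat a pose let the fingers close. It gives the time, the measured TCP pose, the force, the opening and the grip force at its end, in the units of the state.
- env.observe(): the state, without advancing time (a new reading comes with each control period).
- env.get_image(name): name is "scene" or "top" or "wrist"; returns a dict with "color" (400x640x3 uint8, red, green, blue), "fov_y" (degrees; the focal length in pixels is half the picture's height over the tangent of half this angle, whatever the lens; pixels are square), "cx", "cy" (the principal point, pixels), "R" (3x3) and "t" (3): a world point X has camera coordinates R X + t. Camera axes: x right, y down, z forward; pixel columns grow to the right and rows downward; lengths in m; the calibration is good to about 2 mm. The wrist camera is an equidistant fisheye: a pixel r from the principal point sees the ray r / f radians off the axis. A picture is of the moment at which its call begins. There is no depth.
- env.close_job(): hands the job in; it is judged then, once.
Trained networks look in a picture, given as the dict that the camera call returned (one of the last four; its "shot" number tells which), for a name from the list of things; names that differ only in an ending like _2 or _b are one class to them, and where a whole thing is asked for, a point or a joint stands for the part that bears it (a point fixed in the world has none). Each returns a list of dicts, best first, with "conf" (0 to 1); they miss things now and then, are a little off and sometimes report something else, mostly with a low value. They report only what shows in the picture. A call takes as long as a camera call.
- env.outline_of(target, picture): "mask" (400x640 bool, what is visible of it) and "bbox" ([centre column, centre row, width, height] in pixels, round what is visible of it).
- env.tip_of(target, picture): "pixel" ([column, row] in pixels: a listed point, or the origin of a listed thing).
The state is a dict: "time_s": time; "q": joint angles; "qvel": joint speeds; "joint_efforts": joint torques, N m; "position": TCP position; "tool_rot": TCP orientation; "ft_force": force on the tool from outside, world axes, zero at the start; "wrist_torque": the same for the moment, N m; "grip_width": finger opening in m; "gripper_force": force on a finger pad.
Only numpy, scipy, OpenCV 4.12 (cv2) and the standard library are available. Lean on these libraries where they do the work, as an engineer would, in place of code of your own. Each camera call takes 0.05 s, during which the arm holds its last target. There are 200 camera calls.

## Task

Slide the brass bar endwise through the guide tube of the blue jig until its end just rests against the steel length stop, without shifting that stop from its setting. Then let go of the bar and turn the three red wing knobs on the sloping cap clockwise to their end stops, one after the other: first the knob nearest the length stop, then the middle one, then the one where the bar goes in. Leave the bar against the stop and the tools, offcut and containers around the jig where they are.

Things in the scene. Friction and masses are not known exactly. Their poses are not given: they have to be found in the camera images.
- jig: The fixed jig, origin on the table under the centre of its guide block; the bar is fed along its +y. Blue base rail 12 mm thick, x -45 to 45, y -425 to 175 mm. Aluminium guide block 70 x 170 mm, y -85 to 85 mm; on top a grey cap sloping 30 degrees faces the jig's +x side (away from the robot) and carries three red wing knobs in a row along y.
- tube_mouth (a point): Centre of the entry of the square guide tube, 20 x 20 mm, that runs straight through the block along the jig's y, axis at x = 0, 53.5 mm above the table, floor at 43.5 mm. A flared steel mouth 16 mm long stands in front of it. Axes as the jig's.
- rest_gap (a point): Point midway between the two U-shaped rests that carry the bar, level with their floors (45 mm above the table). Rests stand 141 mm either side of it along the jig's y (at jig y -118 and -400 mm), each 10 mm thick along y, 30 mm wide inside, cheeks 10 mm high. Between them is free space down to the rail, 33 mm below.
- bar: Loose square brass bar 14 x 14 x 310 mm, about 0.45 kg, its length along its y axis; origin at the centre of its underside. It starts lying in the two rests, up to 4 mm off the tube's axis and about a degree off straight, its front end 20 to 25 mm short of the block.
- bar_tip (a point): Centre of the bar's front end face (the end nearest the tube).
- stop_face (a point): Centre of the face of the steel length stop that the bar must reach, 52 mm above the table; axes as the jig's. The stop is a plate 44 mm wide beyond the block's +y end, 100 to 130 mm from the jig's origin; it is set differently each time and held only by friction: a push of more than about 18 N shifts it.
- knob_a (a joint): Turn of the first red wing (nearest the length stop) knob in rad, 0 to 2.6, growing clockwise as seen looking down onto the knob; 2.6 is the hard end stop (tight). Starts between 0 and 0.6; stays where it is left; steady friction about 0.1 N m. At 0 the wing's length points down the slope (0.866, 0, -0.5 in the jig's frame); at q it is turned from there clockwise by q about the knob's axis.
- knob_a_grip (a point): Grip point of the first (nearest the length stop) knob, on its axis. The wing is 40 mm long, 12 mm thick, 32 mm tall, on a disc 40 mm across; this point is 9 mm below the wing's top and 23 mm above the disc. The axis leans 30 degrees from vertical to the jig's +x side (upwards: 0.5, 0, 0.866 in the jig's frame). Knobs stand 62 mm apart along the jig's y.
- knob_b (a joint): Turn of the second (middle) red wing knob in rad, 0 to 2.6, growing clockwise as seen looking down onto the knob; 2.6 is the hard end stop (tight). Starts between 0 and 0.6; stays where it is left; steady friction about 0.1 N m. At 0 the wing's length points down the slope (0.866, 0, -0.5 in the jig's frame); at q it is turned from there clockwise by q about the knob's axis.
- knob_b_grip (a point): Grip point of the middle knob, on its axis. The wing is 40 mm long, 12 mm thick, 32 mm tall, on a disc 40 mm across; this point is 9 mm below the wing's top and 23 mm above the disc. The axis leans 30 degrees from vertical to the jig's +x side (upwards: 0.5, 0, 0.866 in the jig's frame). Knobs stand 62 mm apart along the jig's y.
- knob_c (a joint): Turn of the third red wing (at the bar's entry) knob in rad, 0 to 2.6, growing clockwise as seen looking down onto the knob; 2.6 is the hard end stop (tight). Starts between 0 and 0.6; stays where it is left; steady friction about 0.1 N m. At 0 the wing's length points down the slope (0.866, 0, -0.5 in the jig's frame); at q it is turned from there clockwise by q about the knob's axis.
- knob_c_grip (a point): Grip point of the third (at the bar's entry) knob, on its axis. The wing is 40 mm long, 12 mm thick, 32 mm tall, on a disc 40 mm across; this point is 9 mm below the wing's top and 23 mm above the disc. The axis leans 30 degrees from vertical to the jig's +x side (upwards: 0.5, 0, 0.866 in the jig's frame). Knobs stand 62 mm apart along the jig's y.
- wrench: Loose steel wrench 180 mm long, lying beside the jig on its +x side. Bystander.
- screwdriver: Loose screwdriver 200 mm long with an orange handle 26 mm thick, lying in front of the jig, on its -x side. Bystander.
- offcut: Loose brass offcut 14 x 14 x 60 mm beside the jig. Bystander.
- oil_bottle: Loose upright bottle, 54 mm across, 130 mm tall, behind the jig. Bystander.
- paste_jar: Loose jar, 60 mm across, 70 mm tall, behind the jig. Bystander.
- pin_cup: Loose red cup, 70 mm across, 70 mm tall, behind the jig. Bystander.

How it is judged:
By the outcome, as a careful person would: the job done as asked, in the order asked, and still so for the second after the job is handed in, with the robot touching nothing.
It also fails if it takes over 72 s, if anything falls off the work surface, if the arm or the gripper's body presses on something with over 40 N, if the wrist force passes 120 N, or if a joint passes its speed limit or range.

## Working session

There is one attempt and no reset: what is moved stays moved. The work goes in short steps, Python scripts to look and compute and a tool call to move; the robot and the scene stay as the last step left them, time stands still between calls to the robot, and variables do not carry over. Pictures are saved under pics/ and viewed, at most 10 in all, crops included, and the job is handed in when it is done.

Besides the shell and the picture viewer there is one more tool, called as name(argument=value, ...), one argument or row to a line, values as JSON. move_arm: Moves the arm, as the interface text tells. Its arguments: {"type":"object","properties":{"plan":{"type":"array"},"squeeze":{"type":"number"}},"required":["plan"]}

```bash
ls; mkdir -p pics
cat > h.py <<'E'
import numpy as np, cv2
from rig import env
def ray(p,px):
    f=200/np.tan(np.radians(p["fov_y"]/2)); u=(px[0]-p["cx"])/f; v=(px[1]-p["cy"])/f
    R=np.array(p["R"]);t=np.array(p["t"])
    if p.get("name")=="wrist":
        r=np.hypot(u,v); d=np.array([np.sin(r)*u/max(r,1e-9),np.sin(r)*v/max(r,1e-9),np.cos(r)])
    else: d=np.array([u,v,1.]); 
    d=R.T@d; return -R.T@t, d/np.linalg.norm(d)
def proj(p,X):
    f=200/np.tan(np.radians(p["fov_y"]/2)); c=np.array(p["R"])@X+np.array(p["t"])
    if p.get("name")=="wrist":
        r=np.hypot(c[0],c[1]); th=np.arctan2(r,c[2]); return np.array([p["cx"]+f*th*c[0]/r,p["cy"]+f*th*c[1]/r])
    return np.array([p["cx"]+f*c[0]/c[2],p["cy"]+f*c[1]/c[2]])
def atz(p,px,z):
    o,d=ray(p,px); return o+d*(z-o[2])/d[2]
def tri(obs):
    A=0;b=0
    for p,px in obs:
        o,d=ray(p,px);M=np.eye(3)-np.outer(d,d);A=A+M;b=b+M@o
    return np.linalg.solve(A,b)
def shot(n):
    p=env.get_image(n);p["name"]=n;return p
def save(p,fn): cv2.imwrite(fn,p["color"][:,:,::-1])
E
python3 - <<'E'
from h import *
ps=[shot(n) for n in("scene","top","wrist")]
im=[cv2.resize(p["color"],(640,400)) for p in ps]
cv2.imwrite("pics/a.png",im[0][:,:,::-1]);cv2.imwrite("pics/b.png",im[1][:,:,::-1])
for p in ps: print(p["name"],p["fov_y"],p["cx"],p["cy"],(-np.array(p["R"]).T@p["t"]).round(3),np.array(p["R"]).round(3).tolist())
for n in["jig","tube_mouth","rest_gap","bar","bar_tip","stop_face","knob_a_grip","knob_b_grip","knob_c_grip"]:
    for p in ps:
        r=env.tip_of(n,p); print(n,p["name"],[(np.round(x["pixel"],1).tolist(),round(x["conf"],2)) for x in r[:4]])
E
```

```text
pics
scene 55.63166332558116 317.52704946697986 204.63725802932595 [1.168 0.048 0.576] [[-0.099, 0.995, 0.014], [0.622, 0.073, -0.78], [-0.777, -0.068, -0.626]]
top 45.70476748533595 323.5703173022029 198.87454194359984 [0.414 0.016 0.927] [[-0.004, -1.0, -0.002], [-0.979, 0.004, -0.201], [0.201, 0.002, -0.979]]
wrist 65.70646984690485 316.4943565399104 205.07982981974268 [ 0.303 -0.466  0.375] [[0.418, -0.908, -0.002], [-0.862, -0.397, 0.316], [-0.288, -0.13, -0.949]]
jig scene [([379.8, 218.4], 0.96)]
jig top [([260.3, 258.2], 0.94)]
jig wrist []
tube_mouth scene [([345.3, 195.6], 0.61), ([337.4, 192.8], 0.6)]
tube_mouth top [([302.7, 265.5], 0.67), ([316.1, 116.0], 0.49)]
tube_mouth wrist []
rest_gap scene [([273.5, 185.9], 0.81)]
rest_gap top [([402.7, 278.0], 0.8)]
rest_gap wrist []
bar scene [([271.9, 186.4], 0.88), ([428.3, 331.5], 0.38)]
bar top [([216.1, 238.0], 0.6), ([399.8, 279.8], 0.59)]
bar wrist []
bar_tip scene [([336.2, 191.3], 0.96)]
bar_tip top [([316.5, 263.8], 0.91)]
bar_tip wrist []
stop_face scene [([434.1, 210.5], 0.95)]
stop_face top [([217.2, 238.1], 0.47)]
stop_face wrist []
knob_a_grip scene [([412.8, 180.5], 0.72)]
knob_a_grip top [([216.8, 235.1], 0.86)]
knob_a_grip wrist []
knob_b_grip scene [([385.9, 177.6], 0.73)]
knob_b_grip top [([254.1, 241.8], 0.68)]
knob_b_grip wrist []
knob_c_grip scene [([358.2, 169.0], 0.59)]
knob_c_grip top [([291.2, 249.6], 0.61)]
knob_c_grip wrist []
```

View pics/a.png

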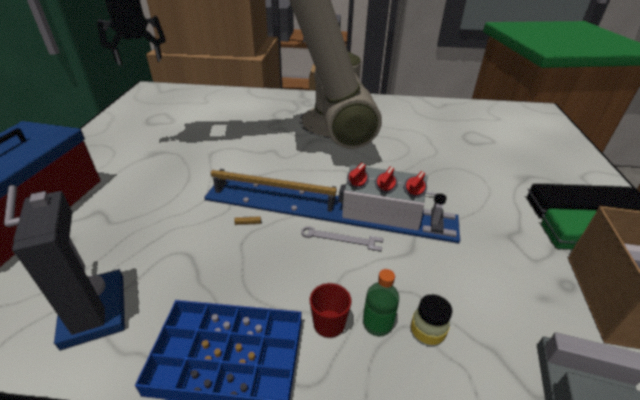

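View pics/b.png

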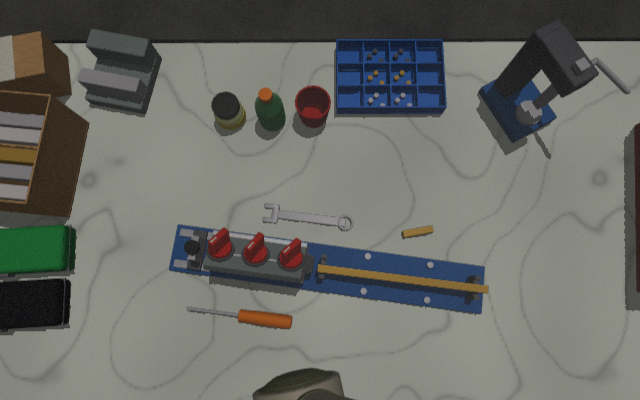

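Run:
```python
from h import *
s=shot("scene");t=shot("top")
P={}
for n in["jig","tube_mouth","rest_gap","bar","bar_tip","stop_face","knob_a_grip","knob_b_grip","knob_c_grip"]:
    a=env.tip_of(n,s);b=env.tip_of(n,t)
    if n=="bar": b=[x for x in b if x["pixel"][0]>300]
    if a and b:
        X=tri([(s,a[0]["pixel"]),(t,b[0]["pixel"])]);P[n]=X
        print(n,X.round(4),[np.linalg.norm(proj(p,X)-r[0]["pixel"]).round(1) for p,r in((s,a),(t,b))])
# fit jig: yaw + xy from known local coords
L={"jig":(0,0,0),"rest_gap":(0,-.259,.045)}
from scipy.optimize import least_squares
obs=[(p,n,env.tip_of(n,p)[0]["pixel"]) for p in(s,t) for n in L]
# knobs: axis position unknown x0,z0 in jig frame (y=62,0,-62)
obs+=[(p,n,env.tip_of(n,p)[0]["pixel"]) for p in(s,t) for n in("knob_a_grip","knob_b_grip","knob_c_grip")]
obs+=[(p,"bar_tip",env.tip_of("bar_tip",p)[0]["pixel"]) for p in(s,t)]
def loc(n,v):
    if n in L:return np.array(L[n])
    if n=="bar_tip": return np.array([v[5],v[6],.052])
    return np.array([v[3],{"a":.062,"b":0,"c":-.062}[n[5]],v[4]])
def W(v,l):
    c,sn=np.cos(v[2]),np.sin(v[2]);return np.array([v[0]+c*l[0]-sn*l[1],v[1]+sn*l[0]+c*l[1],l[2]])
f=lambda v:np.concatenate([proj(p,W(v,loc(n,v)))-px for p,n,px in obs])
r=least_squares(f,[.38,.1,0.2,.02,.13,0,-.1],loss="soft_l1")
print(r.x.round(4),np.degrees(r.x[2]));
for (p,n,px),e in zip(obs,f(r.x).reshape(-1,2)): print(p["name"],n,e.round(1))
np.save("jig.npy",r.x)
```

```text
jig [0.4835 0.1395 0.0074] [np.float64(0.0), np.float64(0.1)]
tube_mouth [0.4709 0.0475 0.0378] [np.float64(0.1), np.float64(0.1)]
rest_gap [ 0.4501 -0.1203  0.0447] [np.float64(1.1), np.float64(1.4)]
bar [ 0.4454 -0.1251  0.0445] [np.float64(0.1), np.float64(0.1)]
bar_tip [0.4691 0.0306 0.0598] [np.float64(0.9), np.float64(1.1)]
stop_face [0.499  0.2479 0.0416] [np.float64(1.4), np.float64(1.6)]
knob_a_grip [0.5074 0.1932 0.1344] [np.float64(1.8), np.float64(2.2)]
knob_b_grip [0.5023 0.1315 0.1286] [np.float64(2.3), np.float64(2.8)]
knob_c_grip [0.4941 0.0714 0.1299] [np.float64(0.3), np.float64(0.4)]
[ 4.813e-01  1.371e-01 -1.203e-01  2.030e-02  1.303e-01  2.000e-04
 -1.065e-01] -6.893383901981384
scene jig [-1.4  1.7]
scene rest_gap [1.2 0.1]
top jig [1.7 1.4]
top rest_gap [ 1.3 -0.3]
scene knob_a_grip [3. 2.]
scene knob_b_grip [ 3.9 -0.9]
scene knob_c_grip [ 0.5 -0.1]
top knob_a_grip [ 1.  -0.4]
top knob_b_grip [0.8 0.4]
top knob_c_grip [-1.4  0. ]
scene bar_tip [1.1 2.7]
top bar_tip [0.8 0.4]
```

The pictures show the jig running nearly along world y (yaw about -7°). The bar lies in its rests from about column 318 to 488 in the top view, with its tip just short of the block. The three knobs are at columns 220, 255 and 291. Next I'll move over the bar's rear part for a closer look.

```bash
cat >> h.py <<'E'
from scipy.spatial.transform import Rotation as Ro
def J(l,v=None):
    v=np.load("jig.npy") if v is None else v
    c,s=np.cos(v[2]),np.sin(v[2]);return np.array([v[0]+c*l[0]-s*l[1],v[1]+s*l[0]+c*l[1],l[2]])
def Rj(): return Ro.from_euler("z",np.load("jig.npy")[2]).as_matrix()
def go(R,p):
    o=env.observe();R0=np.array(o["tool_rot"])
    return Ro.from_matrix(R0.T@R).as_rotvec(degrees=True).round(2).tolist()+(100*R0.T@(p-np.array(o["position"]))).round(2).tolist()
def down(sgn): # tool x = sgn*jig y, z down
    r=Rj();x=sgn*r[:,1];z=np.array([0,0,-1.]);return np.c_[x,np.cross(z,x),z]
E
python3 - <<'E'
from h import *
o=env.observe();print(np.array(o["tool_rot"]).round(3).tolist(),o["ft_force"])
for s in(1,-1): print(go(down(s),J((0,-.375,.14))))
E
```

```text
[[0.909, 0.418, 0.0], [0.418, -0.909, 0.0], [0.0, -0.0, -1.0]] [-0.09766314  0.47357503  0.25205725]
[0.0, -0.0, -58.42, 29.82, -15.41, 9.13]
[-0.0, -0.0, 121.58, 29.82, -15.41, 9.13]
```

move_arm(
  plan=[
    [0, 0, -58.4, 29.8, -15.4, 9.1, 1],
    [0, 0, -58.4, 29.8, -15.4, 9.1, 1],
    [0, 0, -58.4, 29.8, -15.4, 9.1, 1],
    [0, 0, -58.4, 29.8, -15.4, 9.1, 1],
    [0, 0, -58.4, 29.8, -15.4, 9.1, 1],
  ],
)

```text
time_s: 3.6
position: [0.3791, -0.308, 0.1656]
tool_rot: [[0.375, 0.927, 0.0], [0.927, -0.375, -0.0], [-0.0, 0.001, -1.0]]
ft_force: [0.5, -1.0, -0.0]
grip_width: 0.0856
gripper_force: 0.0
```

Run:
```python
from h import *
print(go(down(1),J((0,-.375,.14))),env.observe()["q"])
```

```text
[0.03, 0.02, -15.12, 8.9, 2.57, 2.56] [-5.30176457e+01  1.92893842e+01  9.01631579e+01  3.88998100e-03
  7.05096807e+01 -3.10030735e+01]
```

move_arm(
  plan=[
    [0, 0, -15, 8.9, 2.6, 2.6, 1],
    [0, 0, -15, 8.9, 2.6, 2.6, 1],
    [0, 0, -15, 8.9, 2.6, 2.6, 1],
    [0, 0, -15, 8.9, 2.6, 2.6, 1],
  ],
)

```text
time_s: 4.0
position: [0.4364, -0.2366, 0.1398]
tool_rot: [[0.126, 0.992, -0.0], [0.992, -0.126, -0.0], [-0.0, -0.0, -1.0]]
ft_force: [0.2, 0.1, 0.5]
grip_width: 0.0854
gripper_force: 0.0
```

Run:
```python
from h import *
w=shot("wrist");save(w,"pics/w1.png")
o=env.observe();print(o["position"],o["time_s"],(-np.array(w["R"]).T@w["t"]).round(3),np.array(w["R"])[2].round(2))
for n in["bar","rest_gap","bar_tip","tube_mouth","jig","stop_face","knob_c_grip","knob_b_grip"]:
    r=env.tip_of(n,w);print(n,[(np.round(x["pixel"],1).tolist(),round(x["conf"],2),atz(w,x["pixel"],{"bar":.045,"rest_gap":.045,"bar_tip":.052,"tube_mouth":.0535,"jig":0}.get(n,.13)).round(4).tolist()) for x in r[:2]])
print(J((0,-.259,.045)),J((0,-.085,.0535)))
```

```text
[ 0.43610185 -0.23750126  0.14007688] 4.05 [ 0.447 -0.156  0.284] [-0.04 -0.31 -0.95]
bar [([308.1, 66.3], 0.87, [0.444, -0.1247, 0.045])]
rest_gap [([313.2, 61.5], 0.69, [0.4483, -0.1214, 0.045])]
bar_tip []
tube_mouth []
jig []
stop_face []
knob_c_grip []
knob_b_grip []
[ 0.45021171 -0.11999331  0.045     ] [0.47109557 0.05274888 0.0535    ]
```

View pics/w1.png

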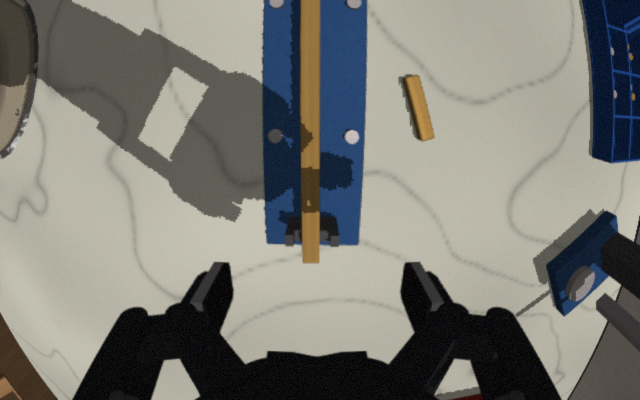

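The wrist view shows the bar upright at columns 301–320, with its rear end at row 263 and the rear rest at rows 215–240. The end of the rail is at row 245, columns 264–360.

Run:
```python
from h import *
c=cv2.imread("pics/w1.png")[:,:,::-1]; w=shot("wrist")
hsv=cv2.cvtColor(np.ascontiguousarray(c),cv2.COLOR_RGB2HSV)
v=np.load("jig.npy");r=Rj()
inv=lambda X:r.T@(X-np.array([v[0],v[1],0]))
for y in(5,40,80,110,180,255):
    m=(hsv[y,:,0]>12)&(hsv[y,:,0]<28)&(hsv[y,:,1]>90); m[:280]=0;m[340:]=0;k=np.where(m)[0]
    b=(hsv[y,:,0]>100)&(hsv[y,:,0]<125)&(hsv[y,:,1]>120);b[:240]=0;b[390:]=0;kb=np.where(b)[0]
    print(y,k.min(),k.max(),inv(atz(w,((k.min()+k.max())/2,y),.059)).round(4), [inv(atz(w,(q,y),.012)).round(4).tolist() for q in (kb.min(),kb.max())] if len(kb) else "")
print("rear",inv(atz(w,(311,263.5),.052)).round(4),"railend",inv(atz(w,(266,244.5),.012)).round(4),inv(atz(w,(359,244.5),.012)).round(4))
print(go(down(1),J((0,-.378,.037))))
```

```text
5 301 319 [-0.0037 -0.2203  0.059 ] [[-0.0438, -0.2024, 0.012], [0.0433, -0.2034, 0.012]]
40 300 319 [-0.0042 -0.2476  0.059 ] [[-0.0446, -0.2358, 0.012], [0.0426, -0.2368, 0.012]]
80 300 319 [-0.0045 -0.2774  0.059 ] [[-0.0449, -0.2721, 0.012], [0.0415, -0.273, 0.012]]
110 300 319 [-0.0047 -0.2992  0.059 ] [[-0.0464, -0.2986, 0.012], [0.0416, -0.2996, 0.012]]
180 301 318 [-0.0054 -0.351   0.059 ] [[-0.0472, -0.3619, 0.012], [0.0401, -0.3627, 0.012]]
255 303 318 [-0.0056 -0.4136  0.059 ] 
rear [-0.0055 -0.4255  0.052 ] railend [-0.0503 -0.4267  0.012 ] [ 0.0407 -0.4273  0.012 ]
[0.01, 0.01, -0.5, -0.06, 0.01, 10.3]
```

Run:
```python
from h import *
t=shot("top");s=shot("scene")
for p,fn,roi in((t,"pics/b.png",(160,495,215,320)),(s,"pics/a.png",(195,470,170,245))):
    c=cv2.imread(fn);hsv=cv2.cvtColor(c,cv2.COLOR_BGR2HSV)
    m=((hsv[...,0]>100)&(hsv[...,0]<125)&(hsv[...,1]>120)).astype(np.uint8)
    q=np.zeros_like(m);x0,x1,y0,y1=roi;q[y0:y1,x0:x1]=m[y0:y1,x0:x1]
    n,lab,st,_=cv2.connectedComponentsWithStats(q);k=np.argmax(st[1:,4])+1 
    ys,xs=np.where(q>0) if p is t else np.where(q>0)
    h=cv2.convexHull(np.c_[xs,ys].astype(np.float32))[:,0]
    W=np.array([atz(p,a,.012)[:2] for a in h]).astype(np.float32)
    (cx,cy),wh,ang=cv2.minAreaRect(W*1000)
    print(p["name"],cx,cy,wh,ang, "jig centre from rail:",)
    for yaw in [ang-90 if ang>45 else ang]:
        a=np.radians(yaw);d=np.array([-np.sin(a),np.cos(a)]);print(yaw,(np.array([cx,cy])+125*d))
```

```text
top 467.6161193847656 12.734954833984375 (596.178466796875, 87.58932495117188) 81.93836975097656 jig centre from rail:
-8.061630249023438 [485.14589474 136.49967911]
scene 440.71295166015625 16.1339111328125 (592.3677978515625, 158.157470703125) 82.12393188476562 jig centre from rail:
-7.876068115234375 [457.84180266 139.95475939]
```

Run:
```python
from h import *
v=np.load("jig.npy");v[:3]=[.4851,.1365,np.radians(-8.06)];np.save("jig.npy",v)
print(go(down(1),J((-.002,-.378,.034))))
```

```text
[0.0, 0.0, 0.69, -0.09, -0.58, 10.59]
```

move_arm(
  plan=[
    [0, 0, 0.7, -0.1, -0.6, 5, 1],
    [0, 0, 0.7, -0.1, -0.6, 9, 1],
    [0, 0, 0.7, -0.1, -0.6, 10.6, 1],
    [0, 0, 0.7, -0.1, -0.6, 10.6, 0],
    [0, 0, 0.7, -0.1, -0.6, 10.6, -1],
  ],
  squeeze=40,
)

```text
time_s: 5.1
position: [0.4303, -0.2377, 0.0344]
tool_rot: [[0.14, 0.99, 0.0], [0.99, -0.14, -0.0], [-0.0, 0.001, -1.0]]
ft_force: [0.3, -0.0, 0.3]
grip_width: 0.0587
gripper_force: 0.0
```

move_arm(
  plan=[
    [0, 0, 0, 0, 0, 0, -1],
    [0, 0, 0, 0, 0, 0, -1],
    [0, 0, 0, 0, 0, 0, -1],
    [0, 0, 0, 0, 0, 0, -1],
  ],
)

```text
time_s: 5.5
position: [0.4304, -0.2376, 0.0348]
tool_rot: [[0.139, 0.99, 0.001], [0.99, -0.139, -0.001], [-0.001, 0.001, -1.0]]
ft_force: [-1.0, 0.1, 6.6]
grip_width: 0.0134
gripper_force: 41.0
```

Run:
```python
from h import *
w=shot("wrist");save(w,"pics/w2.png");o=env.observe();print(o["grip_width"],o["gripper_force"],o["ft_force"],o["position"])
p=o["position"];print(Rj().T@(np.array(p)-J((0,0,0))))
for n in["bar_tip","tube_mouth","rest_gap","bar"]:
    for x in env.tip_of(n,w)[:2]: print(n,np.round(x["pixel"],1),x["conf"],(Rj().T@(atz(w,x["pixel"],.052)-J((0,0,0)))).round(4))
```

```text
0.01322480393071503 40.971391797065735 [-0.08165578  0.95768108  6.57075101] [ 0.43035027 -0.23764005  0.03480088]
[-0.00175071 -0.37812067  0.03480088]
rest_gap [323.4  20.2] 0.95 [ 0.0008 -0.2609  0.052 ]
bar [313.2  33.5] 0.76 [-0.0033 -0.2667  0.052 ]
```

View pics/w2.png

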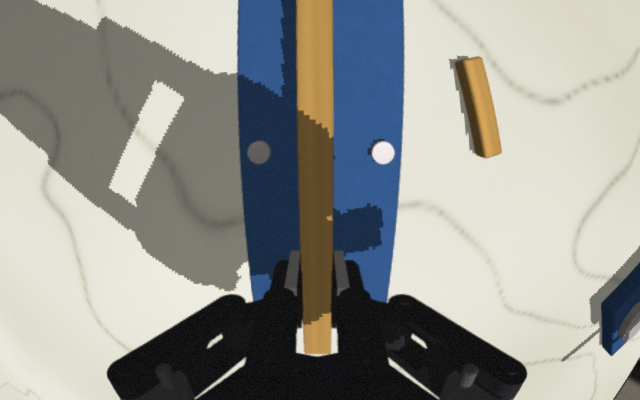

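Bar gripped and parallel to the rail (bar at column 315, rail centre at column 321). I'll centre it, lift it slightly and feed it in.

move_arm(
  plan=[
    [0, 0, 0, 0, 0.18, -0.15, -1],
    [0, 0, 0, 1, 0.18, -0.15, -1],
    [0, 0, 0, 2, 0.18, -0.15, -1],
    [0, 0, 0, 3, 0.18, -0.15, -1],
    [0, 0, 0, 3, 0.18, -0.15, -1],
  ],
)

```text
time_s: 6.25
position: [0.4359, -0.206, 0.0352]
tool_rot: [[0.139, 0.99, -0.001], [0.99, -0.139, 0.001], [0.001, -0.001, -1.0]]
ft_force: [0.4, 1.5, -1.7]
grip_width: 0.0131
gripper_force: 39.7
```

move_arm(
  plan=[
    [0, 0, 0, 2, 0, 0, -1],
    [0, 0, 0, 4, 0, 0, -1],
    [0, 0, 0, 6, 0, 0, -1],
    [0, 0, 0, 8, 0, 0, -1],
    [0, 0, 0, 8, 0, 0, -1],
  ],
)

```text
time_s: 6.75
position: [0.4471, -0.1268, 0.0354]
tool_rot: [[0.138, 0.99, -0.0], [0.99, -0.138, 0.001], [0.001, -0.001, -1.0]]
ft_force: [0.3, 0.7, -2.4]
grip_width: 0.0132
gripper_force: 39.8
```

Run:
```python
from h import *
o=env.observe();g=Rj().T@(np.array(o["position"])-J((0,0,0)));print(g,o["ft_force"],o["wrist_torque"],o["grip_width"])
w=shot("wrist");s=shot("scene");t=shot("top")
for n in["bar_tip","tube_mouth","bar","stop_face","rest_gap"]:
  for p in(w,s,t):
    for x in env.tip_of(n,p)[:1]: print(n,p["name"],np.round(x["pixel"],1),round(x["conf"],2),(Rj().T@(atz(p,x["pixel"],.052)-J((0,0,0)))).round(4))
c=np.hstack([cv2.resize(s["color"][130:260,300:480],None,fx=2.2,fy=2.2,interpolation=2),cv2.resize(t["color"][200:330,160:340],None,fx=2.2,fy=2.2,interpolation=2)]);print(c.shape)
cv2.imwrite("pics/c.png",c[:,:,::-1])
```

```text
[-0.00071183 -0.26598618  0.03541119] [ 0.30612055  0.65463682 -2.35644465] [ 0.12672485 -0.01154099  0.06376942] 0.013177615066791474
bar_tip top [229.3 116.4] 0.52 [0.2628 0.1022 0.052 ]
tube_mouth scene [344.2 195.3] 0.66 [ 0.0042 -0.0886  0.052 ]
tube_mouth top [304.8 263.4] 0.66 [ 0.0006 -0.0852  0.052 ]
bar wrist [315.8  32.8] 0.81 [-0.0014 -0.1541  0.052 ]
bar scene [317.4 193.1] 0.79 [ 0.0117 -0.1497  0.052 ]
bar top [343.3 273.7] 0.84 [-0.0082 -0.1575  0.052 ]
stop_face scene [434.3 208.7] 0.88 [0.0014 0.1117 0.052 ]
stop_face top [197.7 251.2] 0.67 [-0.0042  0.1136  0.052 ]
rest_gap scene [273.7 183.9] 0.74 [ 0.0031 -0.2581  0.052 ]
(286, 792, 3)
```

View pics/c.png

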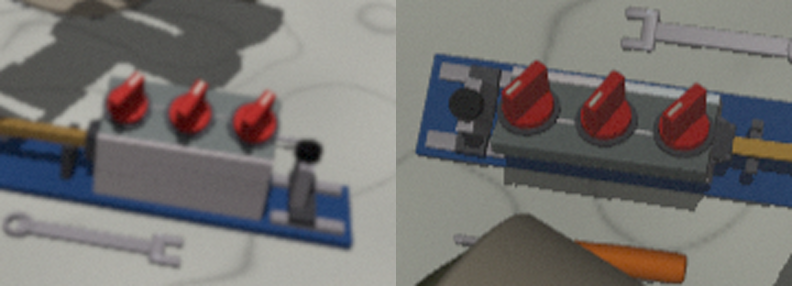

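The bar is inside the tube, and the stop face measures jig y ≈ 0.112. The tip is at about 0.003.

move_arm(
  plan=[
    [0, 0, 0, 3, 0.05, 0, -1],
    [0, 0, 0, 5, 0.05, 0, -1],
    [0, 0, 0, 7.5, 0.05, 0, -1],
    [0, 0, 0, 9, 0.05, 0, -1],
    [0, 0, 0, 9, 0.05, 0, -1],
  ],
  squeeze=20,
)

```text
time_s: 8.15
position: [0.4601, -0.0379, 0.0353]
tool_rot: [[0.138, 0.99, -0.0], [0.99, -0.138, 0.001], [0.001, -0.001, -1.0]]
ft_force: [0.8, 0.8, -2.5]
grip_width: 0.0134
gripper_force: 39.8
```

move_arm(
  plan=[
    [0, 0, 0, 0.2, 0, 0, -1],
    [0, 0, 0, 0.4, 0, 0, -1],
    [0, 0, 0, 0.5, 0, 0, -1],
  ],
)

```text
time_s: 8.45
position: [0.461, -0.0352, 0.0353]
tool_rot: [[0.141, 0.99, 0.0], [0.99, -0.141, -0.0], [-0.0, 0.0, -1.0]]
ft_force: [-0.2, -0.8, -3.7]
grip_width: 0.0135
gripper_force: 39.7
```

Run:
```python
from h import *
o=env.observe();g=Rj().T@(np.array(o["position"])-J((0,0,0)));print(g,o["ft_force"],o["wrist_torque"],o["grip_width"])
w=shot("wrist");s=shot("scene")
for n in["bar_tip","bar","stop_face"]:
  for p in(w,s):
    for x in env.tip_of(n,p)[:1]: print(n,p["name"],np.round(x["pixel"],1),round(x["conf"],2),(Rj().T@(atz(p,x["pixel"],.052)-J((0,0,0)))).round(4))
c=cv2.resize(s["color"][190:240,400:460],None,fx=8,fy=8,interpolation=2)
cv2.imwrite("pics/d.png",c[:,:,::-1]);save(w,"pics/w3.png")
```

```text
[ 0.00018008 -0.17334589  0.03532005] [-0.21780985 -0.81549318 -3.72652311] [-0.35546405  0.03721082  0.03536254] 0.013469835350293164
bar_tip scene [428.5 204.2] 0.71 [-0.0117  0.0991  0.052 ]
stop_face scene [437.2 209.9] 0.57 [0.004  0.1179 0.052 ]
```

View pics/d.png

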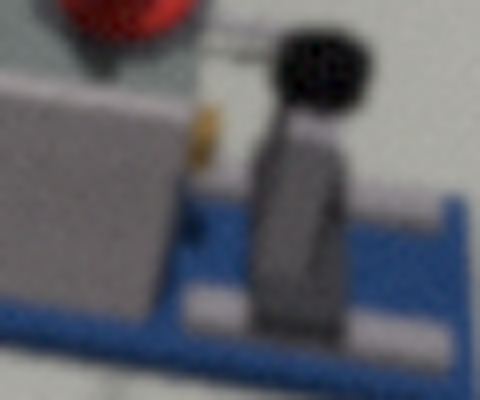

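The bar's end (brass, crop column ~205) shows past the block, and the stop's face is at ~255. That leaves roughly 10–13 mm.

move_arm(
  plan=[
    [0, 0, 0, 0.2, 0, 0, -1],
    [0, 0, 0, 0.4, 0, 0, -1],
    [0, 0, 0, 0.5, 0, 0, -1],
    [0, 0, 0, 0.5, 0, 0, -1],
  ],
  squeeze=25,
)

```text
time_s: 9.25
position: [0.4616, -0.0294, 0.0354]
tool_rot: [[0.14, 0.99, -0.0], [0.99, -0.14, 0.0], [0.0, -0.0, -1.0]]
ft_force: [0.1, 0.4, -4.8]
grip_width: 0.0133
gripper_force: 39.6
```

Run:
```python
from h import *
o=env.observe();g=Rj().T@(np.array(o["position"])-J((0,0,0)));print(g,o["ft_force"],o["wrist_torque"],o["gripper_force"])
s=shot("scene")
for n in["bar_tip","stop_face"]:
    for x in env.tip_of(n,s)[:1]: print(n,np.round(x["pixel"],1),round(x["conf"],2),(Rj().T@(atz(s,x["pixel"],.052)-J((0,0,0)))).round(4))
cv2.imwrite("pics/e.png",cv2.resize(s["color"][190:240,400:460],None,fx=8,fy=8,interpolation=2)[:,:,::-1])
```

```text
[ 3.26728380e-05 -1.67596632e-01  3.53586993e-02] [ 0.1371674   0.37279023 -4.81954462] [-0.16745199  0.03339783 -0.01484774] 39.620161056518555
bar_tip [430.2 203.3] 0.86 [-0.0159  0.1027  0.052 ]
stop_face [433.6 210.3] 0.97 [0.0074 0.1102 0.052 ]
```

View pics/e.png

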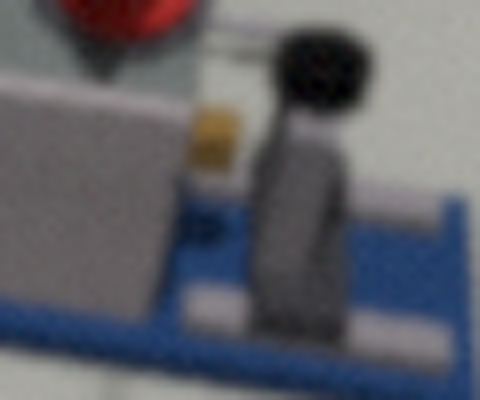

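Crop columns: bar end 240, stop face ~265, so about 6 mm remains. Creep forward, watching the force.

move_arm(
  plan=[
    [0, 0, 0, 0.1, 0, 0, -1],
    [0, 0, 0, 0.2, 0, 0, -1],
    [0, 0, 0, 0.3, 0, 0, -1],
    [0, 0, 0, 0.3, 0, 0, -1],
  ],
)

```text
time_s: 9.8
position: [0.4621, -0.0266, 0.0354]
tool_rot: [[0.14, 0.99, 0.0], [0.99, -0.14, 0.0], [0.0, 0.0, -1.0]]
ft_force: [0.2, 1.0, -3.8]
grip_width: 0.0134
gripper_force: 39.6
```

move_arm(
  plan=[
    [0, 0, 0, 0.05, 0, 0, -1],
    [0, 0, 0, 0.1, 0, 0, -1],
    [0, 0, 0, 0.1, 0, 0, -1],
  ],
)

```text
time_s: 10.1
position: [0.4622, -0.0257, 0.0354]
tool_rot: [[0.14, 0.99, 0.0], [0.99, -0.14, 0.0], [0.0, 0.0, -1.0]]
ft_force: [0.6, -0.5, -3.1]
grip_width: 0.0131
gripper_force: 39.6
```

move_arm(
  plan=[
    [0, 0, 0, 0.05, 0, 0, -1],
    [0, 0, 0, 0.1, 0, 0, -1],
    [0, 0, 0, 0.1, 0, 0, -1],
  ],
)

```text
time_s: 10.4
position: [0.4624, -0.0247, 0.0354]
tool_rot: [[0.14, 0.99, -0.0], [0.99, -0.14, 0.0], [0.0, -0.0, -1.0]]
ft_force: [0.5, 0.2, -3.9]
grip_width: 0.0133
gripper_force: 39.6
```

move_arm(
  plan=[
    [0, 0, 0, 0.05, 0, 0, -1],
    [0, 0, 0, 0.07, 0, 0, -1],
    [0, 0, 0, 0.07, 0, 0, -1],
  ],
)

```text
time_s: 10.7
position: [0.4624, -0.0241, 0.0354]
tool_rot: [[0.14, 0.99, -0.0], [0.99, -0.14, 0.0], [0.0, -0.0, -1.0]]
ft_force: [-0.3, -0.6, -3.7]
grip_width: 0.0132
gripper_force: 39.6
```

Run:
```python
from h import *
o=env.observe();g=Rj().T@(np.array(o["position"])-J((0,0,0)));print(g,o["ft_force"],o["wrist_torque"])
s=shot("scene")
cv2.imwrite("pics/f.png",cv2.resize(s["color"][190:240,400:460],None,fx=8,fy=8,interpolation=2)[:,:,::-1])
```

```text
[ 7.58959341e-05 -1.62152141e-01  3.53669031e-02] [-0.29764819 -0.60869005 -3.66156492] [-0.32824655  0.02243275 -0.05339488]
```

View pics/f.png

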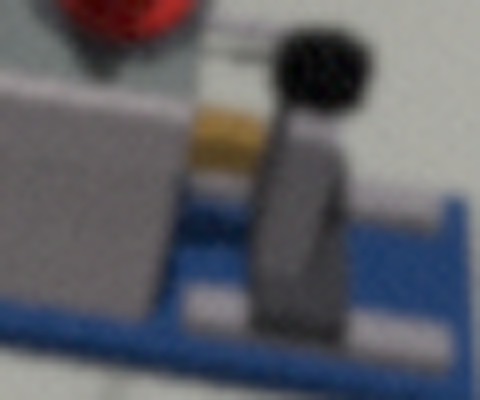

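The bar's end is now visually at the stop plate (column 262). I'll keep creeping until the force shows contact.

move_arm(
  plan=[
    [0, 0, 0, 0.03, 0, 0, -1],
    [0, 0, 0, 0.06, 0, 0, -1],
    [0, 0, 0, 0.06, 0, 0, -1],
  ],
)

```text
time_s: 11.05
position: [0.4625, -0.0235, 0.0354]
tool_rot: [[0.14, 0.99, -0.0], [0.99, -0.14, 0.0], [0.0, -0.0, -1.0]]
ft_force: [0.4, 0.8, -3.0]
grip_width: 0.0133
gripper_force: 39.6
```

move_arm(
  plan=[
    [0, 0, 0, 0.03, 0, 0, -1],
    [0, 0, 0, 0.06, 0, 0, -1],
    [0, 0, 0, 0.06, 0, 0, -1],
  ],
)

```text
time_s: 11.35
position: [0.4626, -0.0229, 0.0354]
tool_rot: [[0.14, 0.99, 0.0], [0.99, -0.14, 0.0], [0.0, 0.0, -1.0]]
ft_force: [-2.1, -0.7, -4.3]
grip_width: 0.0133
gripper_force: 39.6
```

move_arm(
  plan=[
    [0, 0, 0, 0.03, 0, 0, -1],
    [0, 0, 0, 0.06, 0, 0, -1],
    [0, 0, 0, 0.06, 0, 0, -1],
  ],
)

```text
time_s: 11.65
position: [0.4627, -0.0223, 0.0354]
tool_rot: [[0.14, 0.99, -0.0], [0.99, -0.14, 0.0], [0.0, -0.0, -1.0]]
ft_force: [-0.2, -1.3, -4.2]
grip_width: 0.013
gripper_force: 39.6
```

move_arm(
  plan=[
    [0, 0, 0, 0.03, 0, 0, -1],
    [0, 0, 0, 0.06, 0, 0, -1],
    [0, 0, 0, 0.06, 0, 0, -1],
  ],
)

```text
time_s: 11.95
position: [0.4628, -0.0217, 0.0354]
tool_rot: [[0.14, 0.99, -0.0], [0.99, -0.14, 0.0], [0.0, -0.0, -1.0]]
ft_force: [0.6, -0.7, -4.2]
grip_width: 0.0131
gripper_force: 39.6
```

move_arm(
  plan=[
    [0, 0, 0, 0.03, 0, 0, -1],
    [0, 0, 0, 0.06, 0, 0, -1],
    [0, 0, 0, 0.06, 0, 0, -1],
  ],
)

```text
time_s: 12.25
position: [0.4629, -0.0211, 0.0354]
tool_rot: [[0.14, 0.99, -0.0], [0.99, -0.14, 0.0], [0.0, -0.0, -1.0]]
ft_force: [0.2, 0.6, -2.6]
grip_width: 0.0135
gripper_force: 39.6
```

move_arm(
  plan=[
    [0, 0, 0, 0.03, 0, 0, -1],
    [0, 0, 0, 0.06, 0, 0, -1],
    [0, 0, 0, 0.06, 0, 0, -1],
  ],
)

```text
time_s: 12.55
position: [0.4629, -0.0205, 0.0354]
tool_rot: [[0.14, 0.99, -0.0], [0.99, -0.14, 0.0], [0.0, -0.0, -1.0]]
ft_force: [0.6, -0.2, -3.5]
grip_width: 0.0135
gripper_force: 39.6
```

move_arm(
  plan=[
    [0, 0, 0, 0.03, 0, 0, -1],
    [0, 0, 0, 0.06, 0, 0, -1],
    [0, 0, 0, 0.06, 0, 0, -1],
  ],
)

```text
time_s: 12.85
position: [0.4631, -0.0203, 0.0354]
tool_rot: [[0.14, 0.99, 0.0], [0.99, -0.14, -0.001], [-0.001, 0.0, -1.0]]
ft_force: [-0.2, -4.7, -3.6]
grip_width: 0.0132
gripper_force: 39.6
```

Run:
```python
from h import *
o=env.observe();g=Rj().T@(np.array(o["position"])-J((0,0,0)));print(g,o["ft_force"],o["wrist_torque"])
s=shot("scene")
a=s["color"][190:240,400:460]
for fn in("pics/f.png","pics/e.png"):
    b=cv2.resize(cv2.imread(fn)[:,:,::-1],(60,50),interpolation=cv2.INTER_AREA)
    # stop-plate shift check: phase correlation over stop region (cols 432..445)
    A=a[22:45,30:46].mean(2).astype(np.float32);B=b[22:45,30:46].mean(2).astype(np.float32)
    print(fn,cv2.phaseCorrelate(B,A,cv2.createHanningWindow(A.shape[::-1],cv2.CV_32F)))
    print(np.round(a[15:20,20:40].mean(0)[:,[0,2]]).T.astype(int).tolist(),np.round(b[15:20,20:40].mean(0)[:,[0,2]]).T.astype(int).tolist())
```

```text
[ 0.00022451 -0.15831695  0.03541847] [-0.19891395 -4.68853627 -3.61334775] [-0.96196839  0.13817267 -0.01139724]
pics/f.png ((-0.005288519207370612, -0.3928809812724836), 1.0377279644211133)
[[102, 103, 103, 99, 102, 108, 109, 109, 110, 113, 119, 119, 113, 95, 74, 69, 88, 100, 101, 101], [99, 99, 97, 80, 60, 50, 47, 47, 46, 48, 53, 52, 50, 47, 51, 66, 87, 101, 101, 101]] [[103, 103, 102, 101, 103, 107, 109, 109, 110, 112, 116, 116, 106, 83, 66, 69, 88, 99, 101, 102], [99, 99, 95, 82, 61, 49, 46, 47, 48, 48, 53, 57, 64, 64, 62, 70, 88, 99, 100, 102]]
pics/e.png ((0.6156022757976247, -0.39822302150329314), 0.8841885409007469)
[[102, 103, 103, 99, 102, 108, 109, 109, 110, 113, 119, 119, 113, 95, 74, 69, 88, 100, 101, 101], [99, 99, 97, 80, 60, 50, 47, 47, 46, 48, 53, 52, 50, 47, 51, 66, 87, 101, 101, 101]] [[103, 103, 103, 101, 102, 106, 107, 109, 114, 126, 136, 132, 113, 87, 67, 70, 87, 99, 100, 100], [99, 99, 97, 82, 61, 48, 45, 47, 57, 88, 117, 124, 110, 84, 66, 71, 88, 100, 101, 101]]
```

Contact felt (4.7 N, well under 18 N), and the stop has not moved. Lower slightly and release.

move_arm(
  plan=[
    [0, 0, 0, 0, 0, 0.05, -1],
    [0, 0, 0, 0, 0, 0.05, -0.5],
    [0, 0, 0, 0, 0, 0.05, -0.2],
    [0, 0, 0, 0, 0, 0.05, 0],
    [0, 0, 0, 0, 0, 0.05, 0],
  ],
)

```text
time_s: 13.4
position: [0.4631, -0.0198, 0.0349]
tool_rot: [[0.14, 0.99, 0.0], [0.99, -0.14, 0.0], [0.0, 0.0, -1.0]]
ft_force: [-0.1, 0.3, -0.4]
grip_width: 0.0424
gripper_force: 0.0
```

Run:
```python
from h import *
from scipy.optimize import least_squares
o=env.observe();print(o["ft_force"],o["grip_width"],o["position"])
s=shot("scene");t=shot("top")
a=s["color"][190:240,400:460];print(np.round(a[15:20,20:40].mean(0)[:,[0,2]]).T.astype(int).tolist())
v0=np.load("jig.npy")
obs=[(p,n,env.tip_of(n,p)[0]["pixel"]) for p in(s,t) for n in("knob_a_grip","knob_b_grip","knob_c_grip") if env.tip_of(n,p)]
f=lambda x:np.concatenate([proj(p,J((x[0],{"a":.062,"b":0,"c":-.062}[n[5]]+x[2],x[1])))-px for p,n,px in obs])
r=least_squares(f,[.02,.13,0],loss="soft_l1");print(r.x,f(r.x).reshape(-1,2).round(1).tolist())
```

```text
[-0.1421175   0.26886585 -0.36873654] 0.04235369598440606 [ 0.46309472 -0.01977163  0.03494792]
[[102, 104, 103, 101, 103, 108, 109, 110, 111, 114, 117, 119, 114, 96, 71, 71, 88, 99, 100, 102], [100, 100, 96, 82, 61, 51, 46, 46, 47, 50, 50, 53, 52, 47, 48, 66, 88, 99, 100, 102]]
[ 0.01843227  0.13251754 -0.00186613] [[1.7, -1.4], [-0.3, 0.6], [0.8, 0.1], [1.5, 2.3], [4.7, -2.0], [-1.8, -0.0]]
```

Released with the bar still in place. Now up and over to the first knob.

move_arm(
  plan=[
    [0, 0, 0, 0, 0, -3, 0],
    [0, 0, 0, 0, 0, -8, 0],
    [0, 0, 0, 0, 0, -13, 0],
    [0, 0, 0, 0, 0, -18, 0],
    [0, 0, 0, 0, 0, -20, 0],
  ],
)

```text
time_s: 14.6
position: [0.464, -0.0202, 0.2395]
tool_rot: [[0.14, 0.99, 0.007], [0.99, -0.14, -0.002], [-0.001, 0.007, -1.0]]
ft_force: [0.1, -0.1, -0.8]
grip_width: 0.0429
gripper_force: 0.0
```

```bash
cat >> h.py <<'E'
N=np.array([.5,0,.866025]);W0=np.array([.866025,0,-.5])
KY={"a":.062,"b":0.,"c":-.062};KX,KZ=.0185,.1325
def knob(k,q,h,off=(0,0,0)): # target R,p: grip point + h along axis for TCP
    w=Ro.from_rotvec(-N*q).apply(W0);z=-N;x=-w;R=np.c_[x,np.cross(z,x),z]
    return Rj()@R, J(np.array([KX,KY[k],KZ])+N*h+np.array(off))
E
python3 - <<'E'
from h import *
print(go(*knob("a",.4,.085)),env.observe()["q"])
E
```

```text
[26.79, 17.85, -65.42, 22.01, 5.98, 3.35] [-1.71443552e+01  1.26217180e+01  8.64934735e+01 -3.38719699e-04
  8.04649700e+01 -9.10860728e+00]
```

move_arm(
  plan=[
    [26.8, 17.9, -65.4, 22, 6, 1, 0],
    [26.8, 17.9, -65.4, 22, 6, 1, 0],
    [26.8, 17.9, -65.4, 22, 6, 1, 0],
    [26.8, 17.9, -65.4, 22, 6, 2, 0],
    [26.8, 17.9, -65.4, 22, 6, 3.3, 0],
  ],
)

```text
time_s: 15.1
position: [0.5542, 0.1925, 0.2023]
tool_rot: [[-0.481, 0.826, -0.296], [0.838, 0.531, 0.122], [0.258, -0.189, -0.948]]
ft_force: [0.2, -0.9, 0.2]
grip_width: 0.0424
gripper_force: 0.0
```

Run:
```python
from h import *
print(go(*knob("a",.4,.085)),env.observe()["q"])
```

```text
[10.79, 6.95, -26.41, -0.17, -0.24, -0.4] [  3.93812066  33.74162627  60.80439406   8.33035611 102.15402488
 -26.80722661]
```

move_arm(
  plan=[
    [10.8, 7, -26.4, -0.2, -0.2, -0.4, 0],
    [10.8, 7, -26.4, -0.2, -0.2, -0.4, 0],
    [10.8, 7, -26.4, -0.2, -0.2, -0.4, 0],
    [10.8, 7, -26.4, -0.2, -0.2, -0.4, 0],
    [10.8, 7, -26.4, -0.2, -0.2, -0.4, 0],
  ],
)

```text
time_s: 15.6
position: [0.5539, 0.1864, 0.2045]
tool_rot: [[-0.73, 0.469, -0.497], [0.504, 0.861, 0.072], [0.462, -0.198, -0.864]]
ft_force: [0.9, 0.8, -0.3]
grip_width: 0.0426
gripper_force: 0.0
```

Run:
```python
from h import *
print(go(*knob("a",.4,.085)),env.observe()["q"])
w=shot("wrist");save(w,"pics/w4.png")
for k in "abc": print(k,proj(w,knob(k,0,0)[1]).round(1),[ (np.round(x["pixel"],1).tolist(),round(x["conf"],2)) for x in env.tip_of("knob_%s_grip"%k,w)])
```

```text
[-0.0, -0.19, -0.44, 0.2, 0.23, -0.13] [  4.20470292  40.00135154  51.87726436   6.99607208 117.53501176
 -52.75375694]
a [319.5 210.8] [([317.5, 209.2], 0.78)]
b [249.8 239. ] [([249.3, 235.0], 0.63), ([116.6, 289.9], 0.25), ([316.8, 210.2], 0.17)]
c [190.8 262.7] [([194.7, 261.9], 0.63), ([119.5, 288.8], 0.43)]
```

View pics/w4.png

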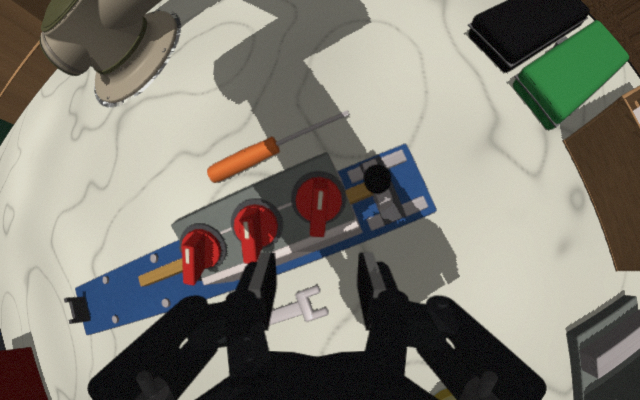

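The wrist view shows the three red knobs at about (319,200), (255,230) and (200,255). Wing a looks nearly aligned with the image vertical. I'll fit the wing angles.

```bash
cat >> h.py <<'E'
def sil(w,k,q,d):
    R,_=knob(k,q,0);c=J(np.array([KX,KY[k],KZ]));m=np.zeros((400,640),np.uint8);n=-R[:,2]
    S=4
    def fill(P): 
        h=cv2.convexHull(np.array([(proj(w,x)+d)*S for x in P]).astype(np.int32));b=np.zeros((400*S,640*S),np.uint8);cv2.fillConvexPoly(b,h,1);return b
    B=[c+R[:,0]*a*.02+R[:,1]*b*.006+n*e for a in(-1,1) for b in(-1,1) for e in(.009,-.023)]
    D=[c+R[:,0]*.02*np.cos(a)+R[:,1]*.02*np.sin(a)+n*e for a in np.linspace(0,6.28,30) for e in(-.023,-.028)]
    b=fill(B)|fill(D);return cv2.resize(b*255,(640,400),interpolation=cv2.INTER_AREA)>127
def fitq(w,k,qs):
    hsv=cv2.cvtColor(w["color"],cv2.COLOR_RGB2HSV);red=((hsv[...,0]<8)|(hsv[...,0]>172))&(hsv[...,1]>120)&(hsv[...,2]>40)
    c=proj(w,knob(k,0,0)[1]);yy,xx=np.mgrid[:400,:640];red=red&(np.hypot(xx-c[0],yy-c[1])<45)
    n,l,st,_=cv2.connectedComponentsWithStats(red.astype(np.uint8));
    red=l==1+np.argmax(st[1:,4])
    best=[]
    for q in qs:
        m=sil(w,k,q,np.zeros(2));d0=np.array([np.where(red)[i].mean()-np.where(m)[i].mean() for i in(1,0)]);m=sil(w,k,q,d0)
        best.append(((m&red).sum()/(m|red).sum(),round(q,2),d0.round(1).tolist()))
    return sorted(best,reverse=True)[:3]
E
python3 - <<'E'
from h import *
w=shot("wrist")
for k in "abc": print(k,fitq(w,k,np.arange(-.1,.75,.05)))
print(go(*knob("a",.4,-.016)))
E
```

```text
a [(np.float64(0.9149367088607595), np.float64(0.5), [-0.6, -1.3]), (np.float64(0.9121827411167512), np.float64(0.45), [-0.7, -1.2]), (np.float64(0.9040683073832245), np.float64(0.55), [-0.4, -1.3])]
b [(np.float64(0.8910154173312068), np.float64(0.4), [0.6, -1.8]), (np.float64(0.8907831646244007), np.float64(0.5), [1.0, -1.7]), (np.float64(0.8884165781083954), np.float64(0.45), [0.9, -1.9])]
c [(np.float64(0.8986650485436893), np.float64(0.65), [1.7, -1.6]), (np.float64(0.8978102189781022), np.float64(0.7), [1.8, -1.5]), (np.float64(0.8964479229379891), np.float64(0.6), [1.6, -1.8])]
[0.11, -0.07, -0.51, 0.11, 0.28, 10.08]
```

move_arm(
  plan=[
    [0, 0, 3.5, 0.1, 0.2, 3, 0],
    [0, 0, 3.5, 0.1, 0.2, 7, 0],
    [0, 0, 3.5, 0.1, 0.2, 9, 0],
    [0, 0, 3.5, 0.1, 0.2, 10, 0],
    [0, 0, 3.5, 0.1, 0.2, 10, -1],
  ],
  squeeze=40,
)

```text
time_s: 16.35
position: [0.5039, 0.1957, 0.119]
tool_rot: [[-0.7, 0.513, -0.497], [0.556, 0.828, 0.072], [0.448, -0.226, -0.865]]
ft_force: [-0.2, 1.3, 0.4]
grip_width: 0.0295
gripper_force: 0.0
```

move_arm(
  plan=[
    [0, 0, 0, 0, 0, 0, -1],
    [0, 0, 0, 0, 0, 0, -1],
    [0, 0, 0, 0, 0, 0, -1],
  ],
)

```text
time_s: 16.65
position: [0.5052, 0.1954, 0.1202]
tool_rot: [[-0.701, 0.514, -0.494], [0.556, 0.828, 0.072], [0.446, -0.224, -0.867]]
ft_force: [0.4, -1.3, 5.8]
grip_width: 0.0111
gripper_force: 42.1
```

move_arm(
  plan=[
    [0, 0, 8.5, 0, 0, -0.15, -1],
    [0, 0, 17, 0, 0, -0.15, -1],
    [0, 0, 25.5, 0, 0, -0.15, -1],
    [0, 0, 34, 0, 0, -0.15, -1],
    [0, 0, 42, 0, 0, -0.15, -1],
  ],
)

```text
time_s: 17.15
position: [0.5053, 0.1955, 0.1202]
tool_rot: [[-0.172, 0.851, -0.496], [0.969, 0.238, 0.072], [0.179, -0.468, -0.866]]
ft_force: [-1.2, -1.4, -3.0]
grip_width: 0.0111
gripper_force: 40.9
```

move_arm(
  plan=[
    [0, 0, 8.5, 0, 0, 0, -1],
    [0, 0, 17, 0, 0, 0, -1],
    [0, 0, 25.5, 0, 0, 0, -1],
    [0, 0, 34, 0, 0, 0, -1],
    [0, 0, 42, 0, 0, 0, -1],
  ],
)

```text
time_s: 17.65
position: [0.5055, 0.1954, 0.1201]
tool_rot: [[0.442, 0.748, -0.495], [0.879, -0.472, 0.072], [-0.18, -0.467, -0.866]]
ft_force: [0.1, -1.4, -3.6]
grip_width: 0.011
gripper_force: 40.8
```

```bash
cat >> h.py <<'E'
def stat(k):
    o=env.observe();R=np.array(o["tool_rot"]);g=Rj().T@R
    w=-g[:,0];q=-np.arctan2(np.dot(N,np.cross(W0,w)),np.dot(W0,w))
    R0,p0=knob(k,0,0);d=Rj().T@(np.array(o["position"])-p0)
    print("t",o["time_s"],"q_tool",round(q,3),"tilt err",np.degrees(np.arccos(np.clip(-g[:,2]@N,-1,1))).round(2),"h",round(d@N,4),"lat",(d-N*(d@N)).round(4),"F_tool",(R.T@o["ft_force"]).round(1),"M_tool",(R.T@o["wrist_torque"]).round(2),"w",round(o["grip_width"],4),round(o["gripper_force"],1),"q6",round(o["q"][5],1))
E
python3 -c "
from h import *
stat('a')"
```

```text
t 17.65 q_tool 1.941 tilt err 0.11 h -0.014 lat [ 0.0004 -0.0008 -0.0003] F_tool [-0.6  2.4  2.9] M_tool [-0.74 -0.07 -0.08] w 0.011 40.8 q6 34.3
```

move_arm(
  plan=[
    [0, 0, 8.5, 0, 0, 0, -1],
    [0, 0, 17, 0, 0, 0, -1],
    [0, 0, 25.5, 0, 0, 0, -1],
    [0, 0, 34, 0, 0, 0, -1],
    [0, 0, 38, 0, 0, 0, -1],
  ],
)

```text
time_s: 18.15
position: [0.5056, 0.1953, 0.1201]
tool_rot: [[0.809, 0.318, -0.495], [0.403, -0.912, 0.072], [-0.429, -0.257, -0.866]]
ft_force: [-0.4, -2.2, -4.3]
grip_width: 0.011
gripper_force: 41.0
```

```bash
python3 -c "
from h import *
stat('a')"
```

```text
t 18.15 q_tool 2.604 tilt err 0.1 h -0.014 lat [ 0.0005 -0.0009 -0.0003] F_tool [0.7 3.  3.7] M_tool [-0.71  0.39 -0.41] w 0.011 41.0 q6 72.3
```

move_arm(
  plan=[
    [0, 0, 2, 0, 0, 0, -1],
    [0, 0, 4, 0, 0, 0, -1],
    [0, 0, 4, 0, 0, 0, -1],
  ],
)

```text
time_s: 18.45
position: [0.5057, 0.1954, 0.1202]
tool_rot: [[0.827, 0.266, -0.495], [0.345, -0.936, 0.072], [-0.444, -0.23, -0.866]]
ft_force: [1.4, -3.0, -3.7]
grip_width: 0.0105
gripper_force: 60.9
```

```bash
python3 -c "
from h import *
stat('a')"
```

```text
t 18.45 q_tool 2.667 tilt err 0.11 h -0.0139 lat [ 0.0005 -0.0008 -0.0003] F_tool [1.8 4.  2.3] M_tool [-0.88  0.53 -1.4 ] w 0.0105 60.9 q6 75.9
```

Hard stop felt (1.4 N m). Relax, open and back off.

move_arm(
  plan=[
    [0, 0, -3, 0, 0, 0, -1],
    [0, 0, -3, 0, 0, 0, -0.3],
    [0, 0, -3, 0, 0, 0, 0],
    [0, 0, -3, 0, 0, 0, 0],
    [0, 0, -3, 0, 0, -4, 0],
  ],
)

```text
time_s: 18.95
position: [0.5219, 0.193, 0.1525]
tool_rot: [[0.807, 0.306, -0.505], [0.392, -0.917, 0.071], [-0.442, -0.255, -0.86]]
ft_force: [0.7, -0.2, 0.8]
grip_width: 0.0428
gripper_force: 0.0
```

move_arm(
  plan=[
    [0, 0, 0, 0, 0, -3, 0],
    [0, 0, 0, 0, 0, -5, 0],
    [0, 0, 0, 0, 0, -5, 0],
  ],
)

```text
time_s: 19.25
position: [0.551, 0.189, 0.2001]
tool_rot: [[0.814, 0.308, -0.492], [0.391, -0.917, 0.073], [-0.429, -0.252, -0.868]]
ft_force: [-0.1, 0.3, -0.2]
grip_width: 0.0423
gripper_force: 0.0
```

Run:
```python
from h import *
stat('a');w=shot("wrist");save(w,"pics/w5.png")
print("a",fitq(w,"a",np.arange(2.3,2.8,.05)))
print("b",fitq(w,"b",np.arange(.1,.75,.05)))
print(go(*knob("b",.45,.07)),go(*knob("b",.45,-.014)))
```

```text
t 19.25 q_tool 2.616 tilt err 0.27 h 0.0783 lat [ 0.0003 -0.0008 -0.0002] F_tool [ 0.1 -0.2  0.2] M_tool [-0.1   0.2  -0.02] w 0.0423 0.0 q6 73.9
a [(np.float64(0.9035385361124576), np.float64(2.55), [1.0, -0.4]), (np.float64(0.8967181467181468), np.float64(2.6), [1.1, -0.5]), (np.float64(0.8956017399710005), np.float64(2.65), [1.3, -0.5])]
b [(np.float64(0.77103902209685), np.float64(0.7), [0.5, -3.6]), (np.float64(0.7685446009389671), np.float64(0.65), [0.8, -3.7]), (np.float64(0.7668855534709194), np.float64(0.6), [1.1, -3.8])]
[0.02, -0.16, -124.11, -3.09, 5.28, 0.61] [0.02, -0.16, -124.11, -3.1, 5.3, 9.01]
```

move_arm(
  plan=[
    [0, 0, -8.5, -1.5, 2.6, 0.3, 0],
    [0, 0, -17, -3.1, 5.3, 0.6, 0],
    [0, 0, -25.5, -3.1, 5.3, 0.6, 0],
    [0, 0, -34, -3.1, 5.3, 0.6, 0],
    [0, 0, -42.5, -3.1, 5.3, 0.6, 0],
  ],
)

```text
time_s: 19.8
position: [0.5368, 0.1288, 0.1918]
tool_rot: [[0.386, 0.776, -0.498], [0.911, -0.406, 0.072], [-0.146, -0.482, -0.864]]
ft_force: [1.0, 0.1, -0.2]
grip_width: 0.0426
gripper_force: 0.0
```

move_arm(
  plan=[
    [0, 0, -8.5, 0, 0, 0, 0],
    [0, 0, -17, 0, 0, 0, 0],
    [0, 0, -25.5, 0, 0, 0, 0],
    [0, 0, -34, 0, 0, 0, 0],
    [0, 0, -42.5, 0, 0, 0, 0],
  ],
)

```text
time_s: 20.3
position: [0.5368, 0.129, 0.1918]
tool_rot: [[-0.241, 0.833, -0.498], [0.946, 0.316, 0.072], [0.218, -0.454, -0.864]]
ft_force: [-0.3, 0.1, 0.6]
grip_width: 0.0428
gripper_force: 0.0
```

move_arm(
  plan=[
    [0, 0, -8.5, 0, 0, 0, 0],
    [0, 0, -17, 0, 0, 0, 0],
    [0, 0, -25.5, 0, 0, 0, 0],
    [0, 0, -34, 0, 0, 0, 0],
    [0, 0, -39, 0, 0, 0, 0],
  ],
)

```text
time_s: 20.8
position: [0.5368, 0.1291, 0.1918]
tool_rot: [[-0.711, 0.496, -0.498], [0.537, 0.841, 0.072], [0.455, -0.216, -0.864]]
ft_force: [-0.1, 1.1, -0.2]
grip_width: 0.0431
gripper_force: 0.0
```

Run:
```python
from h import *
stat('b');w=shot("wrist")
print("b",fitq(w,"b",np.arange(0,.75,.05)),"a",fitq(w,"a",np.arange(2.3,2.8,.05)))
print(go(*knob("b",.45,-.014)))
```

```text
t 20.8 q_tool 0.446 tilt err 0.25 h 0.0682 lat [-0.0004 -0.0001  0.0002] F_tool [0.6 0.9 0.4] M_tool [-0.1  -0.24  0.03] w 0.0431 0.0 q6 -56.3
b [(np.float64(0.9066846119336025), np.float64(0.4), [-0.5, -1.5]), (np.float64(0.905982905982906), np.float64(0.45), [-0.3, -1.6]), (np.float64(0.8994638069705094), np.float64(0.35), [-0.6, -1.5])] a [(np.float64(0.8795493934142115), np.float64(2.6), [-2.9, -1.8]), (np.float64(0.8761368557817237), np.float64(2.65), [-2.7, -1.8]), (np.float64(0.8761329305135952), np.float64(2.55), [-3.0, -1.7])]
[-0.03, -0.25, 0.36, -0.07, 0.03, 8.22]
```

move_arm(
  plan=[
    [0, 0, -1, 0, 0, 3, 0],
    [0, 0, -1, 0, 0, 6, 0],
    [0, 0, -1, 0, 0, 8, 0],
    [0, 0, -1, 0, 0, 8, -0.5],
    [0, 0, -1, 0, 0, 8, -1],
  ],
)

```text
time_s: 21.35
position: [0.4982, 0.1346, 0.124]
tool_rot: [[-0.717, 0.489, -0.496], [0.527, 0.847, 0.072], [0.455, -0.21, -0.865]]
ft_force: [0.2, -0.1, 0.1]
grip_width: 0.0143
gripper_force: 0.0
```

move_arm(
  plan=[
    [0, 0, 0, 0, 0, 0, -1],
    [0, 0, 0, 0, 0, 0, -1],
    [0, 0, 0, 0, 0, 0, -1],
  ],
)

```text
time_s: 21.65
position: [0.4983, 0.1341, 0.1243]
tool_rot: [[-0.718, 0.489, -0.496], [0.527, 0.847, 0.071], [0.455, -0.21, -0.865]]
ft_force: [-3.8, -3.7, -0.7]
grip_width: 0.0111
gripper_force: 42.6
```

```bash
python3 -c "
from h import *
stat('b')"
```

```text
t 21.65 q_tool 0.435 tilt err 0.11 h -0.0097 lat [-0.0003 -0.0005  0.0002] F_tool [ 0.5 -4.9  2.2] M_tool [ 0.66 -0.13 -0.09] w 0.0111 42.6 q6 -57.4
```

move_arm(
  plan=[
    [0, 0, 8.5, 0, 0, 0, -1],
    [0, 0, 17, 0, 0, 0, -1],
    [0, 0, 25.5, 0, 0, 0, -1],
    [0, 0, 34, 0, 0, 0, -1],
    [0, 0, 42, 0, 0, 0, -1],
  ],
)

```text
time_s: 22.15
position: [0.4987, 0.1344, 0.1241]
tool_rot: [[-0.202, 0.845, -0.495], [0.96, 0.271, 0.072], [0.195, -0.46, -0.866]]
ft_force: [-1.6, -2.0, -2.5]
grip_width: 0.0108
gripper_force: 42.5
```

move_arm(
  plan=[
    [0, 0, 8.5, 0, 0, 0, -1],
    [0, 0, 17, 0, 0, 0, -1],
    [0, 0, 25.5, 0, 0, 0, -1],
    [0, 0, 34, 0, 0, 0, -1],
    [0, 0, 42, 0, 0, 0, -1],
  ],
)

```text
time_s: 22.65
position: [0.4992, 0.1343, 0.1238]
tool_rot: [[0.416, 0.764, -0.494], [0.895, -0.441, 0.072], [-0.163, -0.471, -0.867]]
ft_force: [0.3, -1.9, -5.1]
grip_width: 0.011
gripper_force: 42.3
```

move_arm(
  plan=[
    [0, 0, 8.5, 0, 0, 0, -1],
    [0, 0, 17, 0, 0, 0, -1],
    [0, 0, 25.5, 0, 0, 0, -1],
    [0, 0, 34, 0, 0, 0, -1],
    [0, 0, 40, 0, 0, 0, -1],
  ],
)

```text
time_s: 23.15
position: [0.4995, 0.1339, 0.1236]
tool_rot: [[0.81, 0.318, -0.493], [0.402, -0.913, 0.071], [-0.428, -0.256, -0.867]]
ft_force: [2.6, -4.9, -5.9]
grip_width: 0.0111
gripper_force: 42.3
```

move_arm(
  plan=[
    [0, 0, 2, 0, 0, 0, -1],
    [0, 0, 4, 0, 0, 0, -1],
    [0, 0, 4, 0, 0, 0, -1],
  ],
)

```text
time_s: 23.45
position: [0.4995, 0.134, 0.1237]
tool_rot: [[0.828, 0.266, -0.493], [0.343, -0.937, 0.071], [-0.443, -0.228, -0.867]]
ft_force: [1.9, -5.7, -5.9]
grip_width: 0.0112
gripper_force: 58.2
```

```bash
python3 -c "
from h import *
stat('b')"
```

```text
t 23.45 q_tool 2.668 tilt err 0.14 h -0.0096 lat [ 0.0009 -0.0005 -0.0005] F_tool [2.2 7.2 3.8] M_tool [-1.37  0.51 -1.24] w 0.0112 58.2 q6 70.5
```

Knob b is at its stop (1.24 N m). Release and go on to c.

move_arm(
  plan=[
    [0, 0, -3, 0, 0, 0, -1],
    [0, 0, -3, 0, 0, 0, -0.3],
    [0, 0, -3, 0, 0, 0, 0],
    [0, 0, -3, 0, 0, 0, 0],
    [0, 0, -3, 0, 0, -4, 0],
  ],
)

```text
time_s: 23.95
position: [0.5152, 0.1321, 0.1562]
tool_rot: [[0.808, 0.305, -0.505], [0.392, -0.917, 0.072], [-0.441, -0.256, -0.86]]
ft_force: [0.3, 0.3, 0.5]
grip_width: 0.0429
gripper_force: 0.0
```

move_arm(
  plan=[
    [0, 0, 0, 0, 0, -3, 0],
    [0, 0, 0, 0, 0, -4.5, 0],
    [0, 0, 0, 0, 0, -4.5, 0],
  ],
)

```text
time_s: 24.25
position: [0.5415, 0.1284, 0.1989]
tool_rot: [[0.814, 0.308, -0.492], [0.391, -0.917, 0.072], [-0.429, -0.251, -0.867]]
ft_force: [-0.4, 0.1, -0.6]
grip_width: 0.0426
gripper_force: 0.0
```

Run:
```python
from h import *
stat('b');w=shot("wrist")
print("b",fitq(w,"b",np.arange(2.3,2.8,.05)))
print(go(*knob("c",.58,.07)))
```

```text
t 24.25 q_tool 2.616 tilt err 0.23 h 0.0767 lat [ 0.0001 -0.0001 -0.0001] F_tool [ 0.  -0.1  0.7] M_tool [-0.18  0.22  0.02] w 0.0426 0.0 q6 68.1
b [(np.float64(0.8981835564053537), np.float64(2.55), [1.0, -0.5]), (np.float64(0.8962715105162524), np.float64(2.5), [0.9, -0.4]), (np.float64(0.8961225466730494), np.float64(2.65), [1.3, -0.6])]
[-0.01, -0.15, -116.66, -3.1, 5.35, 0.49]
```

move_arm(
  plan=[
    [0, 0, -8.5, -1.5, 2.6, 0.3, 0],
    [0, 0, -17, -3.1, 5.3, 0.5, 0],
    [0, 0, -25.5, -3.1, 5.3, 0.5, 0],
    [0, 0, -34, -3.1, 5.3, 0.5, 0],
    [0, 0, -42.5, -3.1, 5.3, 0.5, 0],
  ],
)

```text
time_s: 24.8
position: [0.5281, 0.068, 0.192]
tool_rot: [[0.386, 0.777, -0.498], [0.911, -0.406, 0.073], [-0.146, -0.482, -0.864]]
ft_force: [1.0, 0.1, -0.4]
grip_width: 0.0426
gripper_force: 0.0
```

move_arm(
  plan=[
    [0, 0, -8.5, 0, 0, 0, 0],
    [0, 0, -17, 0, 0, 0, 0],
    [0, 0, -25.5, 0, 0, 0, 0],
    [0, 0, -34, 0, 0, 0, 0],
    [0, 0, -42.5, 0, 0, 0, 0],
  ],
)

```text
time_s: 25.3
position: [0.5281, 0.0683, 0.192]
tool_rot: [[-0.241, 0.833, -0.498], [0.946, 0.316, 0.072], [0.218, -0.454, -0.864]]
ft_force: [0.3, -0.6, -0.8]
grip_width: 0.0428
gripper_force: 0.0
```

move_arm(
  plan=[
    [0, 0, -8.5, 0, 0, 0, 0],
    [0, 0, -17, 0, 0, 0, 0],
    [0, 0, -25.5, 0, 0, 0, 0],
    [0, 0, -31.5, 0, 0, 0, 0],
    [0, 0, -31.5, 0, 0, 0, 0],
  ],
)

```text
time_s: 25.8
position: [0.5282, 0.0683, 0.1922]
tool_rot: [[-0.637, 0.588, -0.498], [0.645, 0.761, 0.072], [0.421, -0.275, -0.864]]
ft_force: [-0.5, 0.0, 0.6]
grip_width: 0.0431
gripper_force: 0.0
```

Run:
```python
from h import *
stat('c');w=shot("wrist")
print("c",fitq(w,"c",np.arange(0.2,.85,.05)))
print(go(*knob("c",.55,-.012)))
```

```text
t 25.8 q_tool 0.582 tilt err 0.23 h 0.0686 lat [-0.0005  0.0005  0.0003] F_tool [ 0.6 -0.5 -0.2] M_tool [-0.17 -0.22  0.02] w 0.0431 0.0 q6 -54.4
c [(np.float64(0.9102795311091073), np.float64(0.55), [-0.6, -1.3]), (np.float64(0.9079892280071813), np.float64(0.6), [-0.5, -1.2]), (np.float64(0.9072072072072072), np.float64(0.65), [-0.3, -1.3])]
[-0.01, -0.2, -2.0, -0.1, -0.01, 8.08]
```

move_arm(
  plan=[
    [0, 0, 0, -0.1, 0, 3, 0],
    [0, 0, 0, -0.1, 0, 6, 0],
    [0, 0, 0, -0.1, 0, 7.9, 0],
    [0, 0, 0, -0.1, 0, 7.9, -0.5],
    [0, 0, 0, -0.1, 0, 7.9, -1],
  ],
)

```text
time_s: 26.35
position: [0.4908, 0.0731, 0.1247]
tool_rot: [[-0.637, 0.59, -0.496], [0.647, 0.759, 0.072], [0.419, -0.275, -0.865]]
ft_force: [-0.4, -0.7, 0.8]
grip_width: 0.0149
gripper_force: 0.0
```

move_arm(
  plan=[
    [0, 0, 0, 0, 0, 0, -1],
    [0, 0, 0, 0, 0, 0, -1],
    [0, 0, 0, 0, 0, 0, -1],
  ],
)

```text
time_s: 26.65
position: [0.4906, 0.0725, 0.1251]
tool_rot: [[-0.637, 0.59, -0.496], [0.647, 0.759, 0.071], [0.419, -0.276, -0.865]]
ft_force: [-3.4, -2.5, -0.9]
grip_width: 0.0109
gripper_force: 41.3
```

move_arm(
  plan=[
    [0, 0, 8.5, 0, 0, 0, -1],
    [0, 0, 17, 0, 0, 0, -1],
    [0, 0, 25.5, 0, 0, 0, -1],
    [0, 0, 34, 0, 0, 0, -1],
    [0, 0, 42, 0, 0, 0, -1],
  ],
)

```text
time_s: 27.15
position: [0.4909, 0.0726, 0.1249]
tool_rot: [[-0.074, 0.865, -0.495], [0.99, 0.125, 0.071], [0.124, -0.485, -0.866]]
ft_force: [-2.8, -3.0, -1.7]
grip_width: 0.0108
gripper_force: 41.2
```

move_arm(
  plan=[
    [0, 0, 8.5, 0, 0, 0, -1],
    [0, 0, 17, 0, 0, 0, -1],
    [0, 0, 25.5, 0, 0, 0, -1],
    [0, 0, 34, 0, 0, 0, -1],
    [0, 0, 42, 0, 0, 0, -1],
  ],
)

```text
time_s: 27.65
position: [0.4912, 0.0724, 0.1248]
tool_rot: [[0.524, 0.693, -0.495], [0.819, -0.569, 0.071], [-0.233, -0.442, -0.866]]
ft_force: [-1.2, -3.7, -4.2]
grip_width: 0.0109
gripper_force: 41.2
```

```bash
python3 -c "
from h import *
stat('c')"
```

```text
t 27.65 q_tool 2.056 tilt err 0.07 h -0.0084 lat [ 0.0007 -0.0006 -0.0004] F_tool [-2.7  3.1  4. ] M_tool [-0.79 -0.29 -0.09] w 0.0109 41.2 q6 29.9
```

move_arm(
  plan=[
    [0, 0, 8.5, 0, 0, 0, -1],
    [0, 0, 17, 0, 0, 0, -1],
    [0, 0, 25.5, 0, 0, 0, -1],
    [0, 0, 32, 0, 0, 0, -1],
    [0, 0, 35.5, 0, 0, 0, -1],
  ],
)

```text
time_s: 28.15
position: [0.4912, 0.0723, 0.1248]
tool_rot: [[0.828, 0.262, -0.495], [0.339, -0.938, 0.07], [-0.446, -0.226, -0.866]]
ft_force: [-0.1, -4.4, -3.4]
grip_width: 0.0111
gripper_force: 58.2
```

move_arm(
  plan=[
    [0, 0, 0.5, 0, 0, 0, -1],
    [0, 0, 0.5, 0, 0, 0, -1],
  ],
)

```text
time_s: 28.35
position: [0.4912, 0.0723, 0.1248]
tool_rot: [[0.829, 0.26, -0.495], [0.336, -0.939, 0.07], [-0.446, -0.224, -0.866]]
ft_force: [-1.6, -5.2, -2.2]
grip_width: 0.0109
gripper_force: 59.0
```

```bash
python3 -c "
from h import *
stat('c')"
```

```text
t 28.35 q_tool 2.676 tilt err 0.06 h -0.0083 lat [ 0.0007 -0.0007 -0.0004] F_tool [-2.1  5.   2.3] M_tool [-1.16 -0.14 -1.26] w 0.0109 59.0 q6 65.4
```

move_arm(
  plan=[
    [0, 0, -3, 0, 0, 0, -1],
    [0, 0, -3, 0, 0, 0, -0.3],
    [0, 0, -3, 0, 0, 0, 0],
    [0, 0, -3, 0, 0, 0, 0],
    [0, 0, -3, 0, 0, -4, 0],
  ],
)

```text
time_s: 28.85
position: [0.5076, 0.0708, 0.1568]
tool_rot: [[0.81, 0.298, -0.504], [0.384, -0.92, 0.073], [-0.442, -0.253, -0.86]]
ft_force: [0.8, -0.7, -0.1]
grip_width: 0.0425
gripper_force: 0.0
```

move_arm(
  plan=[
    [0, 0, 0, 0, 0, -4, 0],
    [0, 0, 0, 0, 0, -8, 0],
    [0, 0, 0, 0, 0, -10, 0],
    [0, 0, 0, 0, 0, -10, 0],
  ],
)

```text
time_s: 29.25
position: [0.5612, 0.0628, 0.2472]
tool_rot: [[0.817, 0.302, -0.491], [0.383, -0.921, 0.072], [-0.431, -0.247, -0.868]]
ft_force: [-0.2, -0.5, -0.7]
grip_width: 0.0429
gripper_force: 0.0
```

Run:
```python
from h import *
w=shot("wrist");s=shot("scene")
for k in "abc": print(k,fitq(w,k,np.arange(2.2,2.85,.05))[:2])
a=s["color"][190:240,400:460];print(np.round(a[15:20,20:40].mean(0)[:,[0,2]]).T.astype(int).tolist())
c=np.vstack([w["color"],cv2.resize(s["color"][180:245,300:470],(640,200),interpolation=2)])
cv2.imwrite("pics/g.png",c[:,:,::-1])
```

```text
a [(np.float64(0.8824756606397774), np.float64(2.6), [2.9, 1.1]), (np.float64(0.8742225293711127), np.float64(2.55), [2.9, 1.5])]
b [(np.float64(0.8961218836565097), np.float64(2.55), [1.9, 0.8]), (np.float64(0.893646408839779), np.float64(2.65), [2.0, 0.7])]
c [(np.float64(0.9037776193870278), np.float64(2.6), [1.0, -0.0]), (np.float64(0.9006387508871541), np.float64(2.55), [0.8, -0.1])]
[[105, 104, 105, 102, 105, 111, 111, 111, 113, 116, 119, 122, 116, 99, 75, 73, 90, 102, 104, 103], [102, 101, 98, 83, 63, 52, 47, 47, 48, 50, 52, 54, 53, 51, 52, 68, 90, 102, 104, 105]]
```

View pics/g.png

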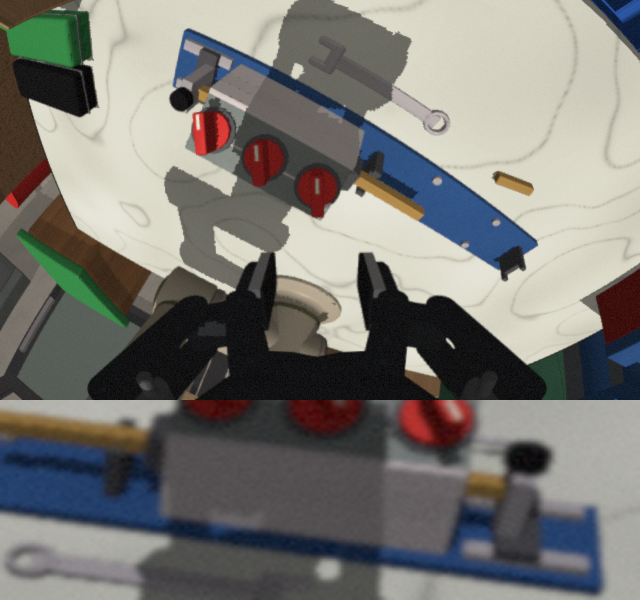

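The picture shows the bar through the block and against the stop, and all three wings parallel at the end-stop angle (≈2.6 rad). The wrench and offcut are where they were. Handing in.

```bash
python3 -c "
from rig import env
print(env.close_job())"
```

```text
the job is handed in; nothing more can be done
None
```

I handed the job in at about 29 s. The bar rests against the stop, pressed there with about 5 N. Knobs a, b and c were turned in that order to their end stops, and in the last pictures the stop and the visible bystanders had not moved; the verdict was not shown.

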